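# Close a slip jar with its lid and cradle bolt

## Robot

A 6-joint arm with a two-finger parallel gripper is mounted at the origin on the work surface. World frame = base frame: x ahead of the robot, y to its left, z up, the work surface at z = 0. Lengths are in m, angles in rad, forces in N, time in s.
With the tool pointing down it reaches from about 0.25 to 0.725 m from the base axis. Payload 4 kg.
Tool frame: the origin (TCP) lies on the centre line of the jaws, within the pads' length; the fingertips stand 17 mm ahead of it and the grasp point (between the pads) lies 2 mm behind it; z points along the fingers, y is the line along which they close (so a half turn about z gives the same grasp; the last joint's range is limited). The gripper opens to 85 mm and grips with 20 to 120 N. Pads are 22 mm wide; open, the fingers measure 114 mm over their backs; the gripper's body (76 mm by 85 mm) begins 54 mm behind the grasp point. The pads swing forward as they close: fully open they stand 13 mm farther back than shut.
Start: joints at [1.185, 0.241, 0.005, 1.335, 0, 1.571], TCP at [0.188, 0.463, 0.248] pointing down, gripper open.
Joint ranges: [-2.72, 2.72], [-1.05, 1.87], [-1.09, 1.28], [-1.99, 2.15], [-1.42, 1.44], [-3.14, 3.14]. Speed limits (rad/s): [2.79, 2.79, 3.14, 3.14, 3.14, 3.14].

## Interface

Orientations are given as a unit quaternion [x, y, z, w].
In Python, from workcell import bot, camera, get_calibration gives the robot as it stands.
- The arm moves only by the tool apply_moves, never from a script. Its argument "steps" is a list of rows, each a list of 3 entries, a list of its own where there are three numbers: the shift along the tool's x, y, z as a fraction of full scale, then the turn, a rotation vector about the tool's x, y, z as a fraction of full scale, then the opening, from 0 (shut) to 1 (fully open). A call has exactly 8 rows; each row shifts and turns the commanded pose from where the row before left it, along the tool's axes as they then stand; what a row does not reach is not made up. Full scale, the value 1, is 20 cm for a shift and pi rad for a turn. A row lasts 1/12 s, in which the tool goes at most 41.7 mm and 7.16 degrees, less where a joint would pass 70% of its speed; a pose out of reach is approached as far as the arm can. A call with a number of a shift or a turn outside -1 to 1 is refused whole. A call with a gripper value outside its range is refused whole. The fingers move at their own pace and stop on an object; the grip force is fixed at half the most. Time passes only in rows, so rows that do not move let the fingers close, or fill a call up. It gives the time, the measured TCP pose, the force, the opening and the grip force at its end, in the units of the state.
- bot.get_obs(): the state, without advancing time (a new reading comes with each control period).
- camera(name): name is "scene" or "top" or "wrist"; returns (picture, depth): 400x640x3 uint8, red, green, blue; 400x640 float32, m along the optical axis (not along the pixel's ray), 0 where there is no reading.
- get_calibration(name): a dict with "fov_y" (degrees; the focal length in pixels is half the picture's height over the tangent of half this angle, whatever the lens; pixels are square), "cx", "cy" (the principal point, pixels), "dist_coeffs" ([k1, k2, p1, p2, k3] as OpenCV has them; the pictures are not rectified), "rvec" (rotation vector, rad) and "tvec" (3), from world to camera coordinates, as OpenCV has them. Camera axes: x right, y down, z forward; pixel columns grow to the right and rows downward; lengths in m; the calibration is good to about 2 mm. A picture is of the moment at which its call begins: read the wrist's pose just before it. get_calibration takes no time and is no camera call; for the wrist camera it gives the pose at the moment of the call.
- bot.job_done(): hands the job in; it is judged then, once.
The state is a dict: "clock": time; "joint_pos": joint angles; "joint_vel": joint speeds; "tau": joint torques, N m; "eef_pos": TCP position; "tool_rot": TCP orientation; "ft_force": force on the tool from outside, world axes, zero at the start; "ft_torque": the same for the moment, N m; "grip_width": finger opening in m; "grasp_force": force on a finger pad.
Only numpy, scipy, OpenCV 4.12 (cv2) and the standard library are available. Lean on these libraries where they do the work, as an engineer would, in place of code of your own. Each camera call takes 0.05 s, during which the arm holds its last target. There are 200 camera calls.

## Task

The open clay jar in the carrying cradle has to be closed for transport. Draw the cradle's bolt fully back, gently set (do not drop) the large lid with the bridge handle level and fully seated on the jar with the bridge across the bolt's path, then slide the bolt under the bridge fully home into its keeper. Leave the other two lids, the vase and the cup standing where they are, and let go of everything at the end.

Things in the scene. Friction and masses are not known exactly. Their poses are not given: they have to be found in the camera images.
- jar_mouth (a point): Centre of the terracotta jar's mouth in the plane of its rim top, 110 mm above the table. Rim 92 mm outside, 80 mm inside diameter, belly 116 mm; the jar is fixed in a plywood and dark steel cradle that cannot move. z is up, +y the bolt's closing direction (from its track to its keeper), x level across it. The base reaches 75 mm either way in x and 90 mm in +y.
- keeper (a point): Centre of the keeper, a 44 mm wide, 18 mm thick steel arch on a post beyond the jar, 77 mm along +y from the mouth's centre and 21 mm above the rim plane, on the bolt's line; its top is 17 mm above this point. Axes as jar_mouth.
- track (a point): Middle of the bolt's track, on the bolt's line, 152 mm along -y from the mouth's centre: a steel channel 36 mm wide and 172 mm long, open on top, its top edges 6 mm above this point (27 mm above the rim plane). Axes as jar_mouth.
- bolt (a joint): The bolt, a 14 mm steel rod along the mouth's y, axis 21 mm above the rim plane, over the mouth's centre. Value in m: 0 = fully drawn back (tip at y = -66 mm, clear of the lid), 0.140 = fully home against its stop (tip at y = +74 mm, in the keeper). It starts part-way across the mouth, where it blocks the lid. About 3 N of friction; stays where it is left.
- bolt_knob (a point): The point to grip on the bolt's knob: an upright steel pin of 16 mm diameter that stands on the bolt 145 mm behind its tip; this point is on the pin's axis, 34 mm above the bolt's axis and 14 mm below the pin's top. It moves with the bolt; axes as jar_mouth.
- lid_center (a point): The large bridge-handled lid, right way up: terracotta, 0.2 to 0.4 kg. Point on its axis, half-way up (27 of 54 mm). Spigot below, 72 mm in diameter, 8 mm deep; disc 104 mm in diameter, 8 mm thick, underside 19 mm below this point (so seated it is 19 mm above jar_mouth). Bar handle along the lid's x; see lid_bar.
- lid_bar (a point): Centre of the large lid's bridge bar, 21 mm above lid_center: 70 mm long along the lid's x, 12 mm wide (along y), 12 mm high, on two posts at its ends. The window under it is 50 mm wide and 26 mm high; the bolt passes through along the lid's y, either way round.
- small_lid_center (a point): A smaller lid of the same form (disc 72 mm in diameter, bridge 52 mm long, 54 mm high), which does not fit: leave it. Point on its axis, half-way up (27 mm).
- knob_lid_center (a point): A lid with a 104 mm disc but a round knob in place of a bridge (46 mm high), which cannot be bolted: leave it. Point on its axis, half-way up (23 mm).
- vase_center (a point): A tall terracotta vase, 92 mm in diameter and 250 mm high, about 1.1 kg, a bystander that stands close to the way from the lids to the jar. Point on its axis, half-way up (125 mm).
- cup_center (a point): A terracotta cup, 76 mm in diameter and 85 mm tall, a bystander. Point on its axis, half-way up.
Not all that is in view belongs to the job. What is shaped like the part that bears lid_center but blue or green is not meant.

How it is judged:
By the outcome, as a careful person would: the job done as asked, in the order asked, and still so for the second after the job is handed in, with the robot touching nothing.
It also fails if it takes over 72 s, if anything falls off the work surface, if the arm or the gripper's body presses on something with over 40 N, if the wrist force passes 120 N, or if a joint passes its speed limit or range.

## Working session

There is one attempt and no reset: what is moved stays moved. The work goes in short steps, Python scripts to look and compute and a tool call to move; the robot and the scene stay as the last step left them, time stands still between calls to the robot, and variables do not carry over. Pictures are saved under pics/ and viewed, at most 10 in all, crops included, and the job is handed in when it is done.

Besides the shell and the picture viewer there is one more tool, called after ">>>" as name(argument=value, ...), one argument or row to a line, values as JSON. apply_moves: Moves the arm, as the interface text tells. Its arguments: {"type":"object","properties":{"steps":{"type":"array"}},"required":["steps"]}

```bash
ls; mkdir -p pics
python3 - <<'E'
from workcell import bot,camera,get_calibration
import cv2,numpy as np
for n in("scene","top"):
    p,d=camera(n); cv2.imwrite(f"pics/{n}0.png",p[:,:,::-1]); np.savez(f"{n}0.npz",p=p,d=d)
    print(n,get_calibration(n), (d>0).mean())
print(get_calibration("wrist"))
print(bot.get_obs())
E
```

```text
pics
scene {'fov_y': 45.554335358297806, 'cx': 316.3589946432169, 'cy': 210.00296458732223, 'dist_coeffs': array([-0.1078482,  0.       ,  0.       ,  0.       ,  0.       ]), 'rvec': array([ 2.22104169,  0.87292927, -0.34352244]), 'tvec': array([-0.32099297, -0.21942653,  1.669285  ])} 0.9960859375
top {'fov_y': 45.892260196011975, 'cx': 321.7498833080449, 'cy': 194.38027617004937, 'dist_coeffs': array([0.03003535, 0.        , 0.        , 0.        , 0.        ]), 'rvec': array([ 2.12321822, -2.17897245,  0.13549761]), 'tvec': array([-0.09029687,  0.56147403,  1.21205904])} 0.99598046875
{'fov_y': 59.565376607250386, 'cx': 323.509554743301, 'cy': 199.3625649568273, 'dist_coeffs': array([-0.06603175,  0.        ,  0.        ,  0.        ,  0.        ]), 'rvec': array([-2.40100671, -1.61760305, -0.22816533]), 'tvec': array([-0.49804385, -0.03686419,  0.37867621])}
{'clock': 0.1, 'joint_pos': array([ 1.18502607e+00,  2.41381341e-01,  3.84632573e-03,  1.33523211e+00,
       -1.30394355e-05,  1.57078094e+00]), 'joint_vel': array([-0.00018485, -0.00141749,  0.00272235, -0.00034672, -0.00054369,
       -0.00077455]), 'tau': array([-2.55623681e-04, -3.73138762e+01,  2.53010005e+01,  1.08628147e-02,
       -1.02471304e-04,  7.23564995e-07]), 'eef_pos': array([0.18793226, 0.46274173, 0.24747533]), 'tool_rot': array([ 1.91683660e-01,  9.81456267e-01, -9.68371341e-04, -1.82500667e-04]), 'ft_force': array([-0.13551073,  0.65372421,  0.07471142]), 'ft_torque': array([-0.03556329,  0.02704766,  0.0511322 ]), 'grasp_force': 0.0, 'grip_width': 0.08536222586931372}
```

View pics/top0.png

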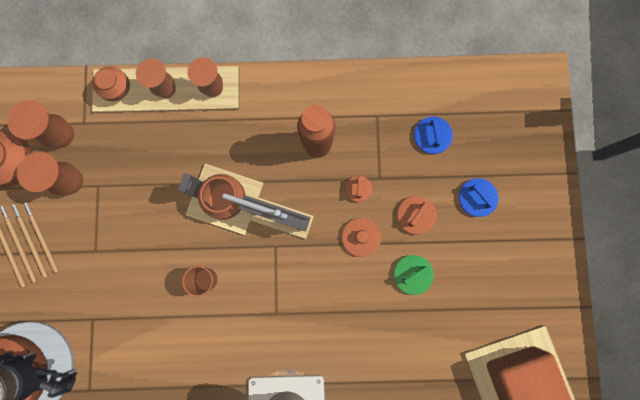

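View pics/scene0.png

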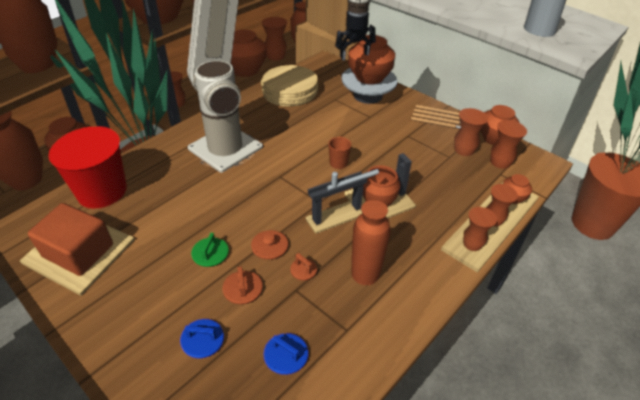

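The top view shows the jar at about (221,196), the keeper at (189,184), the bolt and track running to (312,225), and the large lid at (416,215) with a diagonal bar. The small lid is at (358,188), the knob lid at (361,237), the vase at (316,125) and the cup at (198,281). The scene view agrees with this layout.

```bash
cat > h.py <<'E'
import numpy as np,cv2
from scipy.spatial.transform import Rotation as R
from workcell import bot,camera,get_calibration
def K(c):
    f=200/np.tan(np.radians(c["fov_y"])/2); return np.array([[f,0,c["cx"]],[0,f,c["cy"]],[0,0,1]])
def rays(uv,c):
    n=cv2.undistortPoints(np.float64(uv).reshape(-1,1,2),K(c),np.float64(c["dist_coeffs"])).reshape(-1,2)
    M=cv2.Rodrigues(np.float64(c["rvec"]))[0]; o=-M.T@np.float64(c["tvec"])
    return o,np.c_[n,np.ones(len(n))]@M
def plane(uv,c,z):
    o,d=rays(uv,c); return o+d*((z-o[2])/d[:,2])[:,None]
def cloud(depth,c):
    v,u=np.mgrid[0:400,0:640]; o,d=rays(np.stack([u,v],-1).reshape(-1,2),c)
    return (o+d*depth.reshape(-1,1)).reshape(400,640,3)
def tri(uv1,c1,uv2,c2):
    o1,d1=rays([uv1],c1);o2,d2=rays([uv2],c2);d1=d1[0];d2=d2[0]
    s=np.linalg.lstsq(np.c_[d1,-d2],o2-o1,rcond=None)[0]; a=o1+s[0]*d1;b=o2+s[1]*d2
    return (a+b)/2,np.linalg.norm(a-b)
E
python3 - <<'E'
from h import *
for n in("scene","top"):
    z=np.load(f"{n}0.npz");p,d=z["p"],z["d"];c=get_calibration(n);P=cloud(d,c)
    hsv=cv2.cvtColor(p,cv2.COLOR_RGB2HSV)
    red=((hsv[...,0]<9)|(hsv[...,0]>174))&(hsv[...,1]>140)
    m=red&(P[...,0]>0.1)&(P[...,0]<.75)&(P[...,1]>-.45)&(P[...,1]<.4)&(P[...,2]>.006)&(P[...,2]<.27)
    k,L,S,C=cv2.connectedComponentsWithStats(m.astype(np.uint8))
    tb=P[(np.abs(P[...,2])<.02)&(P[...,0]>.2)&(P[...,0]<.6)&(np.abs(P[...,1])<.3)]
    print(n,"table z",np.median(tb[:,2]),tb[:,2].std())
    for i in range(1,k):
        if S[i,4]<80: continue
        q=P[L==i]; zt=np.percentile(q[:,2],98)
        top=q[q[:,2]>zt-.006]
        dk=q[(q[:,2]<.03)]
        cc=cv2.minEnclosingCircle(np.float32(dk[:,:2])) if len(dk)>5 else None
        print(S[i],C[i].round(1),"ztop",zt.round(4),"top mean",top.mean(0).round(4),"min/max",q.min(0).round(3),q.max(0).round(3),"disc",np.round(cc[0],4) if cc else 0,round(cc[1],4) if cc else 0)
    # steel: grey, high
    g=(hsv[...,1]<90)&(P[...,2]>.09)&(P[...,2]<.21)&(P[...,0]>.3)&(P[...,0]<.6)&(P[...,1]>-.2)&(P[...,1]<.3)
    k,L,S,C=cv2.connectedComponentsWithStats(g.astype(np.uint8))
    for i in range(1,k):
        if S[i,4]>20: q=P[L==i];print("grey",S[i],q.min(0).round(3),q.max(0).round(3),q.mean(0).round(3))
z=np.load("top0.npz");p=z["p"]
im=np.hstack([cv2.resize(p[150:250,170:330],(800,500),interpolation=cv2.INTER_CUBIC)])
cv2.imwrite("pics/crop1.png",im[:,:,::-1])
E
```

```text
scene table z 0.0006466982704844693 0.005438261704590073
[330 139  18  28  97] [338.6 152.3] ztop 0.0835 top mean [0.3633 0.1864 0.0811] min/max [0.311 0.169 0.014] [0.384 0.241 0.087] disc [0.3679 0.1874] 0.012
[364 167  36  29 208] [383.9 179.8] ztop 0.1104 top mean [0.5736 0.1585 0.1083] min/max [0.508 0.08  0.038] [0.618 0.209 0.122] disc 0 0
[363 230  27  54 320] [376.4 257.3] ztop 0.1999 top mean [ 0.7425 -0.1037  0.1983] min/max [ 0.719 -0.134  0.007] [ 0.75  -0.08   0.211] disc [ 0.7341 -0.1127] 0.02
[242 273  13  23 101] [247.7 284.5] ztop 0.0416 top mean [ 0.5222 -0.3674  0.0424] min/max [ 0.473 -0.377  0.012] [ 0.533 -0.325  0.053] disc [ 0.5024 -0.3505] 0.0388
grey [397 154  14  23 179] [0.56  0.207 0.091] [0.6   0.24  0.151] [0.581 0.22  0.127]
grey [308 169  71  38 954] [ 0.462 -0.081  0.09 ] [0.556 0.178 0.18 ] [0.511 0.014 0.131]
top table z 9.872884223993683e-05 0.005141658782421785
grey [178 175  19  20 253] [0.559 0.21  0.091] [0.6   0.241 0.154] [0.58  0.223 0.132]
grey [ 222  193   88   39 1184] [ 0.459 -0.073  0.097] [0.556 0.138 0.182] [0.508 0.021 0.133]
```

View pics/crop1.png

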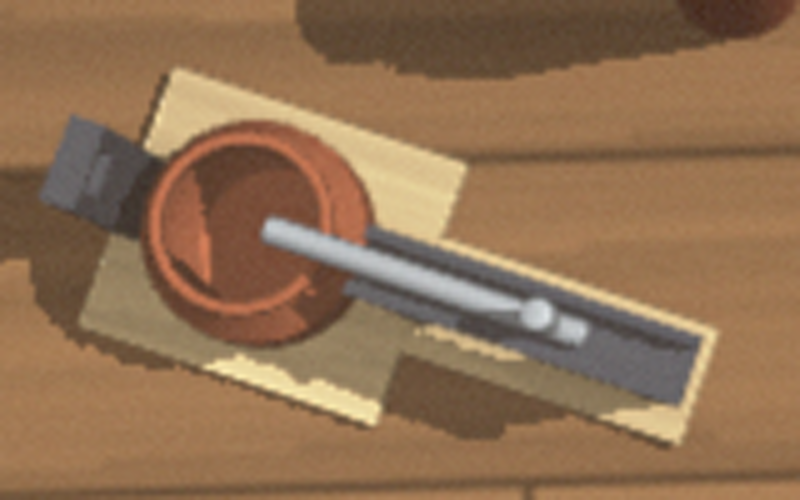

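The crop (5x, offset (170,150)) shows the rim ellipse centred near (218,195), the bolt tip at (224,196) over the mouth, the knob-pin top at (278,213) and the keeper top at (187,182).

Run:
```python
from h import *
cal={}
for n in("scene","top"):
    z=np.load(f"{n}0.npz");p,d=z["p"],z["d"];c=get_calibration(n);cal[n]=c;P=cloud(d,c)
    hsv=cv2.cvtColor(p,cv2.COLOR_RGB2HSV)
    red=((hsv[...,0]<11)|(hsv[...,0]>172))&(hsv[...,1]>150)
    m=red&(P[...,0]>0.1)&(P[...,0]<.85)&(P[...,1]>-.45)&(P[...,1]<.4)&(P[...,2]>.007)&(P[...,2]<.27)
    k,L,S,C=cv2.connectedComponentsWithStats(m.astype(np.uint8))
    print(n)
    for i in range(1,k):
        if S[i,4]<80: continue
        q=P[L==i]; zt=np.percentile(q[:,2],98); top=q[q[:,2]>zt-.008]
        # disc: contour cast on z=.016
        ct=max(cv2.findContours((L==i).astype(np.uint8),0,1)[0],key=len).reshape(-1,2)
        w=plane(ct,c,.014)
        (ex,ey),ax,an=cv2.fitEllipse(np.float32(w[:,:2]*1000))
        ev=np.linalg.svd(top[:,:2]-top[:,:2].mean(0))[2][0]
        print(S[i][:4],S[i,4],"ztop",zt.round(4),"top mean",top.mean(0).round(4),"disc@14mm",round(ex,1),round(ey,1),np.round(ax,1),"topdir",np.degrees(np.arctan2(ev[1],ev[0])).round(1))
    if n=="top":
        tipz=.131
        a=plane([[224,196.4],[277.8,212.8],[187,182]],c,.131);print("tip",a[0],"knob@.179",plane([[277.8,212.8]],c,.179),"keeper@.148",plane([[186.5,182]],c,.148))
        g=(hsv[...,1]<90)&(P[...,2]>.14)&(P[...,2]<.165)&(P[...,1]>.19)&(P[...,1]<.26)
        print(P[g].mean(0))
        o=plane([[218.5,195.5]],c,.11);print("rim",o)
```

```text
scene
[329 137  22  31] 550 ztop 0.0859 top mean [0.3482 0.2058 0.0823] disc@14mm 313.9 248.6 [ 73.2 177.6] topdir -52.0
[352 166  48 118] 3450 ztop 0.2508 top mean [ 0.7056 -0.0986  0.2492] disc@14mm 599.0 81.9 [104.6 545.5] topdir -60.5
[252 231  36  28] 822 ztop 0.0476 top mean [ 0.4483 -0.2093  0.0452] disc@14mm 447.4 -207.7 [101.  102.6] topdir -60.5
[291 253  26  27] 491 ztop 0.0562 top mean [ 0.5784 -0.2056  0.0539] disc@14mm 573.5 -203.0 [66.2 84.8] topdir -2.1
[223 267  39  37] 1044 ztop 0.0559 top mean [ 0.5032 -0.3593  0.0539] disc@14mm 500.1 -356.4 [ 98.9 109.4] topdir -37.1
top
tip [0.54781167 0.13342473 0.131     ] knob@.179 [[ 0.4996369  -0.00195221  0.179     ]] keeper@.148 [[0.58296198 0.22014066 0.148     ]]
[0.58237475 0.225335   0.14750116]
rim [[0.55321899 0.15153221 0.11      ]]
```

```bash
cat >> h.py <<'E'
def wristrel():
    o=bot.get_obs();c=get_calibration("wrist");M=cv2.Rodrigues(np.float64(c["rvec"]))[0]
    T=R.from_quat(o["tool_rot"]).as_matrix()
    return T.T@(-M.T@np.float64(c["tvec"])-o["eef_pos"]), T.T@M.T
def todo(target,yawdeg=None):
    "shift in tool axes (units of full scale) to reach a world TCP target; yaw error of tool y"
    o=bot.get_obs();T=R.from_quat(o["tool_rot"]).as_matrix()
    print("tcp",o["eef_pos"].round(4),"clock",round(o["clock"],2),"tool y at",np.degrees(np.arctan2(T[1,1],T[0,1])).round(2),"tilt",T[:2,2].round(4))
    print("shift mm tool",(T.T@(np.array(target)-o["eef_pos"])*1000).round(1),"units",(T.T@(np.array(target)-o["eef_pos"])/.2).round(4))
E
python3 - <<'E'
from h import *
p,M=wristrel();print(p.round(4));print(M.round(3))
# hue of big lid in the top view
z=np.load("top0.npz");p=z["p"];P=cloud(z["d"],get_calibration("top"));hsv=cv2.cvtColor(p,cv2.COLOR_RGB2HSV)
print(hsv[208,405],P[208,405],P[120,316],hsv[120,316],P[237,362])
todo([.46,-.05,.36])
E
```

```text
[ 0.0711 -0.0006 -0.1248]
[[ 0.    -0.96  -0.281]
 [ 1.     0.001 -0.001]
 [ 0.001 -0.281  0.96 ]]
[  9 148 193] [ 0.51922301 -0.32628692  0.01479694] [ 0.69938589 -0.09696194  0.24711257] [ 10 150 202] [ 0.44377839 -0.20639888  0.04343362]
tcp [0.1879 0.4627 0.2475] clock 0.1 tool y at 67.9 tilt [-0.0007 -0.0018]
shift mm tool [-445.  -372.9 -111.8] units [-2.225  -1.8646 -0.5589]
```

>>> apply_moves(
  steps=[
    [[-0.137, -0.077, -0.016], [0, 0, 0], 1],
    [[-0.137, -0.077, -0.016], [0, 0, 0], 1],
    [[-0.137, -0.077, -0.016], [0, 0, 0], 1],
    [[-0.137, -0.077, -0.016], [0, 0, 0], 1],
    [[-0.137, -0.077, -0.016], [0, 0, 0], 1],
    [[-0.137, -0.077, -0.016], [0, 0, 0], 1],
    [[-0.137, -0.077, -0.016], [0, 0, 0], 1],
    [[-0.137, -0.077, -0.016], [0, 0, 0], 1],
  ],
)

```text
clock: 0.77
eef_pos: [0.3453, 0.2651, 0.2737]
tool_rot: [0.192, 0.981, -0.0, -0.0]
ft_force: [-0.4, 0.4, 0.4]
grip_width: 0.0851
grasp_force: 0.0
```

>>> apply_moves(
  steps=[
    [[-0.137, -0.077, -0.016], [0, 0, 0], 1],
    [[-0.137, -0.077, -0.016], [0, 0, 0], 1],
    [[-0.137, -0.077, -0.016], [0, 0, 0], 1],
    [[-0.137, -0.077, -0.016], [0, 0, 0], 1],
    [[-0.137, -0.077, -0.016], [0, 0, 0], 1],
    [[-0.137, -0.077, -0.016], [0, 0, 0], 1],
    [[-0.137, -0.077, -0.016], [0, 0, 0], 1],
    [[0, 0, 0], [0, 0, 0], 1],
  ],
)

```text
clock: 1.43
eef_pos: [0.4848, 0.0908, 0.296]
tool_rot: [0.195, 0.981, -0.001, 0.001]
ft_force: [0.8, -0.4, -0.6]
grip_width: 0.0851
grasp_force: 0.0
```

```bash
cat >> h.py <<'E'
def shot(name):
    o=bot.get_obs();c=get_calibration("wrist");p,d=camera("wrist")
    cv2.imwrite(f"pics/{name}.png",p[:,:,::-1]);np.savez(name+".npz",p=p,d=d,c=np.array(c,dtype=object));print(o["eef_pos"].round(4),"vel",np.abs(o["joint_vel"]).max().round(4))
def load(name):
    z=np.load(name+".npz",allow_pickle=True);return z["p"],z["d"],z["c"].item()
E
python3 - <<'E'
from h import *
shot("w1");todo([.50,.07,.30])
E
```

```text
[0.4848 0.0908 0.296 ] vel 0.0662
tcp [0.4832 0.0925 0.2957] clock 1.48 tool y at 67.63 tilt [-0.0006 -0.0003]
shift mm tool [-24.1 -14.4  -4.3] units [-0.1204 -0.0721 -0.0214]
```

View pics/w1.png

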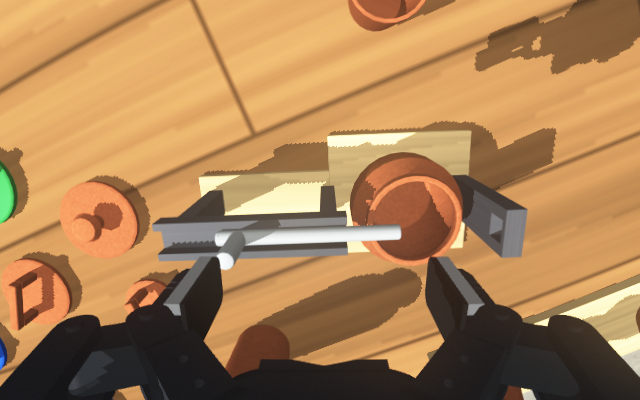

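The wrist view shows the rim centred at about (413,219), the bolt tip at (400,232), the knob top at (226,263) and the keeper at about (495,220). The bolt runs nearly along the image's horizontal.

Run:
```python
from h import *
shot("w2");p,d,c=load("w2");P=cloud(d,c)
hsv=cv2.cvtColor(p,cv2.COLOR_RGB2HSV);x,y,z=P[...,0],P[...,1],P[...,2]
tb=P[100:130,200:320].reshape(-1,3);print("table",tb[:,2].mean(),tb[:,2].std())
near=(abs(x-.555)<.08)&(abs(y-.15)<.08)
red=(hsv[...,1]>110)&((hsv[...,0]<13)|(hsv[...,0]>170))
rim=P[near&red&(z>.103)&(z<.117)]
def circ(q):
    A=np.c_[2*q[:,:2],np.ones(len(q))];s=np.linalg.lstsq(A,(q[:,:2]**2).sum(1),rcond=None)[0];return s[:2],np.sqrt(s[2]+s[0]**2+s[1]**2)
for _ in range(4):
    cc,r=circ(rim);e=abs(np.hypot(*(rim[:,:2]-cc).T)-r);rim=rim[e<max(.004,2*np.median(e))]
print("rim",cc,r,len(rim),np.median(rim[:,2]))
V=hsv[...,2]; br=(hsv[...,1]<50)&(V>150)&(x>.4)&(x<.62)&(y>-.1)&(y<.2)
b=br&(z>.118)&(z<.15); q=P[b]
ctr=np.median(q,0);
for _ in range(3):
    dv=np.linalg.svd(q[:,:2]-q[:,:2].mean(0))[2][0];dv*=np.sign(dv[1]);m=q[:,:2].mean(0);off=(q[:,:2]-m)@[-dv[1],dv[0]];q=q[abs(off)<.008]
t=(q[:,:2]-m)@dv
print("bolt dir deg",np.degrees(np.arctan2(dv[1],dv[0])),"line off of rim centre mm",((cc-m)@[-dv[1],dv[0]])*1000,"z",np.percentile(q[:,2],[50,95]),"tip",m+dv*np.percentile(t,99.5),"tip rel mouth",np.percentile(t,99.5)-(cc-m)@dv)
kn=P[br&(z>.172)&(z<.19)];print("knob top",len(kn),np.median(kn,0),(np.median(kn,0)[:2]-cc)@dv,(np.median(kn,0)[:2]-cc)@[-dv[1],dv[0]])
kn=P[br&(z>.15)&(z<.172)];print("knob side",np.median(kn,0))
# pixel casts, knob top disc and two-view triangulation with top camera
print("cast knob",plane([[226,264]],c,.179),"tri",tri([226,264],c,[277.8,212.8],get_calibration("top")))
print("tri tip",tri([400,232],c,[224,196.4],get_calibration("top")))
kp=P[(hsv[...,1]<80)&(z>.138)&(z<.158)&(y>.19)&(y<.27)];print("keeper",np.median(kp,0),kp.min(0),kp.max(0),(np.median(kp,0)[:2]-cc)@dv,(np.median(kp,0)[:2]-cc)@[-dv[1],dv[0]])
todo([.5,-.002,.167])
```

```text
[0.4832 0.0925 0.2957] vel 0.0534
table 0.0013050759103309792 0.02889116870582088
rim [0.5561917  0.15290061] 0.042565196772229585 1727 0.10875564308988056
bolt dir deg 69.94186541948925 line off of rim centre mm -0.1449945025370056 z [0.13619507 0.13788498] tip [0.54951005 0.13502348] tip rel mouth -0.01908442135242458
knob top 174 [0.50168719 0.00194419 0.17809806] -0.1604937674710141 -0.0005754933857815876
knob side [nan nan nan]
cast knob [[0.50180838 0.00297994 0.179     ]] tri (array([ 0.50201585, -0.00055531,  0.17304076]), np.float64(0.003945472070759426))
tri tip (array([0.5491177 , 0.13606689, 0.12870555]), np.float64(0.004612988529591121))
keeper [0.58145925 0.22466281 0.14688916] [0.56020004 0.20998536 0.13822001] [0.60712761 0.2411288  0.14937013] 0.07607557260430159 0.0008775793853194561
tcp [0.4822 0.0936 0.2956] clock 1.53 tool y at 67.74 tilt [-0.0015  0.0001]
shift mm tool [-52.9 -81.7 128.6] units [-0.2644 -0.4085  0.643 ]
  return _methods._mean(a, axis=axis, dtype=dtype,
  ret = um.true_divide(
```

Mouth (0.556, 0.153), bolt direction 69.9° and bolt value about 47 mm are all consistent with the given sizes (rim height 109 mm, keeper 76 mm away, knob top at 178 mm). Next I go to the knob.

>>> apply_moves(
  steps=[
    [[-0.0524, -0.0792, 0.04], [0, 0, 0], 1],
    [[-0.0524, -0.0792, 0.04], [0, 0, 0], 1],
    [[-0.0524, -0.0792, 0.04], [0, 0, 0], 1],
    [[-0.0524, -0.0792, 0.04], [0, 0, 0], 1],
    [[-0.0524, -0.0792, 0.04], [0, 0, 0], 1],
    [[0, 0, 0.05], [0, 0, -0.012], 1],
    [[0, 0, 0.05], [0, 0, 0], 1],
    [[0, 0, 0], [0, 0, 0], 1],
  ],
)

```text
clock: 2.2
eef_pos: [0.4988, 0.0025, 0.2339]
tool_rot: [0.173, 0.985, -0.0, -0.002]
ft_force: [0.5, 0.2, -0.8]
grip_width: 0.0849
grasp_force: 0.0
```

Run:
```python
from h import *
shot("w3");p,d,c=load("w3");P=cloud(d,c);hsv=cv2.cvtColor(p,cv2.COLOR_RGB2HSV);x,y,z=P[...,0],P[...,1],P[...,2]
br=(hsv[...,1]<50)&(hsv[...,2]>140)&(abs(x-.5)<.04)&(abs(y)<.04)
k=P[br&(z>.172)&(z<.19)];print(len(k),np.median(k,0),k.min(0),k.max(0))
todo([.5005,.0005,.166])
```

```text
[0.4988 0.0025 0.2339] vel 0.041
522 [ 5.00594024e-01 -2.76246485e-04  1.77990318e-01] [ 0.49364535 -0.00781346  0.17242696] [0.50847427 0.00689122 0.17982619]
tcp [0.4993 0.0026 0.235 ] clock 2.25 tool y at 70.1 tilt [-0.0034  0.0003]
shift mm tool [-2.  -1.5 69. ] units [-0.0101 -0.0075  0.3451]
```

View pics/w3.png

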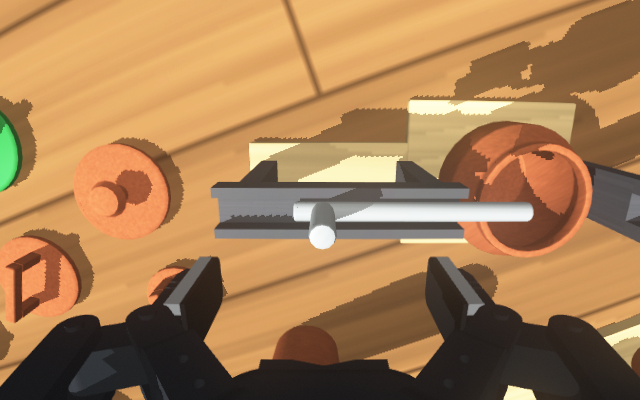

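The knob top is at (322,232), midway between the fingers. I descend and close on it.

>>> apply_moves(
  steps=[
    [[-0.01, -0.012, 0.085], [0, 0, 0], 1],
    [[0, 0, 0.085], [0, 0, 0], 1],
    [[0, 0, 0.085], [0, 0, 0], 1],
    [[0, 0, 0.085], [0, 0, 0], 1],
    [[0, 0, 0], [0, 0, 0], 0],
    [[0, 0, 0], [0, 0, 0], 0],
    [[0, 0, 0], [0, 0, 0], 0],
    [[0, 0, 0], [0, 0, 0], 0],
  ],
)

```text
clock: 2.92
eef_pos: [0.5028, -0.0011, 0.1699]
tool_rot: [0.173, 0.985, 0.0, 0.001]
ft_force: [-0.3, -0.0, 0.3]
grip_width: 0.0389
grasp_force: 0.0
```

>>> apply_moves(
  steps=[
    [[0, 0, 0], [0, 0, 0], 0],
    [[0, 0, 0], [0, 0, 0], 0],
    [[0, 0, 0], [0, 0, 0], 0],
    [[0, 0, 0], [0, 0, 0], 0],
    [[0, 0, 0], [0, 0, 0], 0],
    [[0, 0, 0], [0, 0, 0], 0],
    [[0, -0.02, 0], [0, 0, 0], 0],
    [[0, -0.03, 0], [0, 0, 0], 0],
  ],
)

```text
clock: 3.58
eef_pos: [0.4995, -0.0099, 0.1696]
tool_rot: [0.173, 0.985, 0.001, 0.001]
ft_force: [-0.7, 3.1, 6.5]
grip_width: 0.0144
grasp_force: 58.6
```

>>> apply_moves(
  steps=[
    [[0, -0.03, 0], [0, 0, 0], 0],
    [[0, -0.03, 0], [0, 0, 0], 0],
    [[0, -0.03, 0], [0, 0, 0], 0],
    [[0, -0.03, 0], [0, 0, 0], 0],
    [[0, -0.03, 0], [0, 0, 0], 0],
    [[0, -0.02, 0], [0, 0, 0], 0],
    [[0, 0, 0], [0, 0, 0], 0],
    [[0, 0, 0], [0, 0, 0], 0],
  ],
)

```text
clock: 4.25
eef_pos: [0.4874, -0.0431, 0.1696]
tool_rot: [0.173, 0.985, 0.0, 0.001]
ft_force: [-1.9, 0.2, 6.3]
grip_width: 0.0138
grasp_force: 58.7
```

>>> apply_moves(
  steps=[
    [[0, -0.005, 0], [0, 0, 0], 0],
    [[0, -0.005, 0], [0, 0, 0], 0],
    [[0, -0.005, 0], [0, 0, 0], 0],
    [[0, -0.005, 0], [0, 0, 0], 0],
    [[0, 0, 0], [0, 0, 0], 0],
    [[0, 0, 0], [0, 0, 0], 0],
    [[0, 0, 0], [0, 0, 0], 0],
    [[0, 0, 0], [0, 0, 0], 0],
  ],
)

```text
clock: 4.92
eef_pos: [0.4868, -0.0448, 0.1696]
tool_rot: [0.173, 0.985, 0.002, 0.001]
ft_force: [1.1, 6.0, 5.7]
grip_width: 0.0143
grasp_force: 58.7
```

>>> apply_moves(
  steps=[
    [[0, -0.01, 0], [0, 0, 0], 0],
    [[0, -0.01, 0], [0, 0, 0], 0],
    [[0, 0, 0], [0, 0, 0], 0],
    [[0, 0, 0], [0, 0, 0], 0],
    [[0, 0, 0], [0, 0, 0], 0],
    [[0, 0, 0], [0, 0, 0], 0],
    [[0, 0, 0], [0, 0, 0], 0],
    [[0, 0, 0], [0, 0, 0], 0],
  ],
)

```text
clock: 5.58
eef_pos: [0.4867, -0.045, 0.1696]
tool_rot: [0.171, 0.985, 0.006, 0.002]
ft_force: [4.6, 17.8, 2.6]
grip_width: 0.0137
grasp_force: 59.0
```

The bolt is hard against its rear stop: 18 N with no further movement, and y_rel about -210 mm. I relieve the push, release and rise, then head to the lid.

>>> apply_moves(
  steps=[
    [[0, 0.01, 0], [0, 0, 0], 0],
    [[0, 0.01, 0], [0, 0, 0], 0],
    [[0, 0, 0], [0, 0, 0], 0],
    [[0, 0, 0], [0, 0, 0], 0.6],
    [[0, 0, 0], [0, 0, 0], 0.6],
    [[0, 0, 0], [0, 0, 0], 0.6],
    [[0, 0, -0.05], [0, 0, 0], 0.6],
    [[0, 0, -0.15], [0, 0, 0], 0.6],
  ],
)

```text
clock: 6.25
eef_pos: [0.4822, -0.0466, 0.205]
tool_rot: [0.173, 0.985, -0.001, -0.005]
ft_force: [-0.2, 1.3, 0.7]
grip_width: 0.0515
grasp_force: 0.0
```

Run:
```python
from h import *
p,d,c=load("w1")
todo([.46,-.33,.25])
```

```text
tcp [ 0.4822 -0.0466  0.205 ] clock 6.25 tool y at 70.02 tilt [-0.0099  0.0006]
shift mm tool [ -75.5 -274.   -45. ] units [-0.3776 -1.3701 -0.225 ]
```

>>> apply_moves(
  steps=[
    [[-0.05, -0.128, -0.03], [0, 0, 0], 1],
    [[-0.05, -0.128, -0.03], [0, 0, 0], 1],
    [[-0.05, -0.128, -0.03], [0, 0, 0], 1],
    [[-0.05, -0.128, -0.03], [0, 0, 0], 1],
    [[-0.05, -0.128, -0.03], [0, 0, 0], 1],
    [[-0.05, -0.128, -0.03], [0, 0, 0], 1],
    [[-0.05, -0.128, -0.02], [0, 0, 0], 1],
    [[-0.05, -0.128, -0.02], [0, 0, 0], 1],
  ],
)

```text
clock: 6.92
eef_pos: [0.4904, -0.2682, 0.2533]
tool_rot: [0.174, 0.985, -0.0, 0.0]
ft_force: [0.2, 0.9, 0.2]
grip_width: 0.0855
grasp_force: 0.0
```

>>> apply_moves(
  steps=[
    [[-0.05, -0.128, 0], [0, 0, 0], 1],
    [[-0.05, -0.128, 0], [0, 0, 0], 1],
    [[-0.05, -0.128, 0], [0, 0, 0], 1],
    [[0, 0, 0], [0, 0, 0.033], 1],
    [[0, 0, 0], [0, 0, 0.033], 1],
    [[0, 0, 0], [0, 0, 0.033], 1],
    [[0, 0, 0], [0, 0, 0], 1],
    [[0, 0, 0], [0, 0, 0], 1],
  ],
)

```text
clock: 7.58
eef_pos: [0.4926, -0.3491, 0.2526]
tool_rot: [0.323, 0.947, -0.0, -0.0]
ft_force: [-0.4, 0.2, 0.6]
grip_width: 0.0852
grasp_force: 0.0
```

Run:
```python
from h import *
shot("w4");todo([.5,-.357,.25]);p,d,c=load("w4");P=cloud(d,c);hsv=cv2.cvtColor(p,cv2.COLOR_RGB2HSV);x,y,z=P[...,0],P[...,1],P[...,2]
red=(hsv[...,1]>110)&((hsv[...,0]<14)|(hsv[...,0]>170))
near=(np.hypot(x-.5,y+.357)<.07)&red
b=P[near&(z>.045)&(z<.06)];m=b[:,:2].mean(0);dv=np.linalg.svd(b[:,:2]-m)[2][0];t=(b[:,:2]-m)@dv;n=(b[:,:2]-m)@[-dv[1],dv[0]]
print("bar",len(b),m,np.median(b[:,2]),np.degrees(np.arctan2(dv[1],dv[0])),"len",np.percentile(t,[1,99]),"wid",np.percentile(n,[1,99]),"mid",m+dv*np.percentile(t,[1,99]).mean())
k=near&(z>.008)&(z<.03);ct=max(cv2.findContours((near&(z>.006)).astype(np.uint8),0,1)[0],key=len).reshape(-1,2)
w=plane(ct,c,.014);print("disc",cv2.minEnclosingCircle(np.float32(w[:,:2])),"disc z",np.median(P[k][:,2]),"edge mean",cv2.fitEllipse(np.float32(w[:,:2]*1000)))
```

```text
[ 0.4926 -0.3491  0.2526] vel 0.0058
tcp [ 0.4926 -0.3489  0.2526] clock 7.63 tool y at 52.36 tilt [-0.     -0.0001]
shift mm tool [-10.7  -1.9   2.6] units [-0.0537 -0.0094  0.0131]
bar 880 [ 0.49979707 -0.35590678] 0.05315460448574491 -35.96956049950676 len [-0.03311492  0.03493522] wid [-0.00591758  0.00582778] mid [ 0.50053368 -0.35644137]
disc ((0.5009697675704956, -0.35665518045425415), 0.05220381170511246) disc z 0.015207431542224453 edge mean ((500.9111328125, -356.7870178222656), (102.63589477539062, 103.17020416259766), 46.700191497802734)
```

View pics/w4.png

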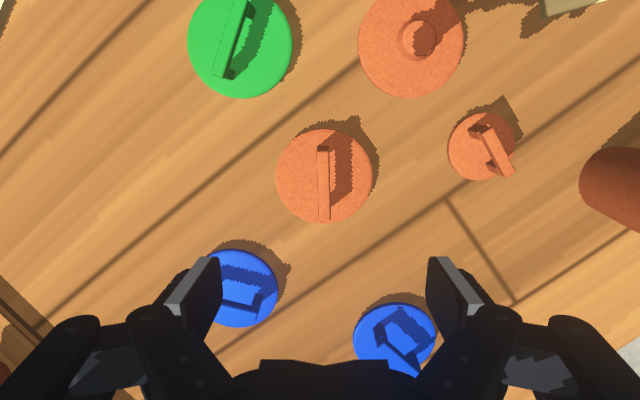

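The lid is at the centre of the view (325,175), with its bar vertical in the image. That gives centre (0.5007, -0.3566), bar top at 54 mm, disc radius 52 mm and bar angle -36°, all matching the given sizes. I descend on it.

>>> apply_moves(
  steps=[
    [[-0.0555, -0.006, 0.1], [0, 0, 0], 1],
    [[0, 0, 0.14], [0, 0, -0.009], 1],
    [[0, 0, 0.14], [0, 0, 0], 1],
    [[0, 0, 0.14], [0, 0, 0], 1],
    [[0, 0, 0.14], [0, 0, 0], 1],
    [[0, 0, 0.12], [0, 0, 0], 1],
    [[0, 0, 0.05], [0, 0, 0], 1],
    [[0, 0, 0], [0, 0, 0], 1],
  ],
)

```text
clock: 8.3
eef_pos: [0.499, -0.3551, 0.0834]
tool_rot: [0.31, 0.951, 0.001, -0.003]
ft_force: [0.4, -1.2, -0.0]
grip_width: 0.0856
grasp_force: 0.0
```

Run:
```python
from h import *
todo([.5007,-.3566,.047]);shot("w5");p,d,c=load("w5");P=cloud(d,c);hsv=cv2.cvtColor(p,cv2.COLOR_RGB2HSV);x,y,z=P[...,0],P[...,1],P[...,2]
red=(hsv[...,1]>110)&((hsv[...,0]<14)|(hsv[...,0]>170))
near=(np.hypot(x-.5,y+.357)<.06)&red
b=P[near&(z>.045)&(z<.06)];m=b[:,:2].mean(0);dv=np.linalg.svd(b[:,:2]-m)[2][0];t=(b[:,:2]-m)@dv
print("bar",len(b),m,np.median(b[:,2]),np.degrees(np.arctan2(dv[1],dv[0])),m+dv*np.percentile(t,[1,99]).mean(),np.percentile(t,[1,99]))
```

```text
tcp [ 0.499  -0.3551  0.0834] clock 8.3 tool y at 53.93 tilt [-0.0051  0.0036]
shift mm tool [-2.4 -0.2 36.4] units [-0.0122 -0.001   0.1819]
[ 0.499  -0.3551  0.0834] vel 0.0624
bar 3274 [ 0.49825847 -0.35468928] 0.05311366599192158 -36.071177583119265 [ 0.50027929 -0.35616133] [-0.03149839  0.03649867]
```

>>> apply_moves(
  steps=[
    [[-0.008, 0, 0.05], [0, 0, 0], 1],
    [[0, 0, 0.05], [0, 0, 0], 1],
    [[0, 0, 0.04], [0, 0, 0], 1],
    [[0, 0, 0.04], [0, 0, 0], 1],
    [[0, 0, 0], [0, 0, 0], 1],
    [[0, 0, 0], [0, 0, 0], 0.6],
    [[0, 0, 0], [0, 0, 0], 0.3],
    [[0, 0, 0], [0, 0, 0], 0],
  ],
)

```text
clock: 9.02
eef_pos: [0.5025, -0.3578, 0.0509]
tool_rot: [0.31, 0.951, -0.0, 0.0]
ft_force: [0.9, -0.2, 0.8]
grip_width: 0.0517
grasp_force: 0.0
```

>>> apply_moves(
  steps=[
    [[0, 0, 0], [0, 0, 0], 0],
    [[0, 0, 0], [0, 0, 0], 0],
    [[0, 0, 0], [0, 0, 0], 0],
    [[0, 0, 0], [0, 0, 0], 0],
    [[0, 0, 0], [0, 0, 0], 0],
    [[0, 0, 0], [0, 0, 0], 0],
    [[0, 0, 0], [0, 0, 0], 0],
    [[0, 0, 0], [0, 0, 0], 0],
  ],
)

```text
clock: 9.68
eef_pos: [0.5024, -0.3575, 0.0507]
tool_rot: [0.31, 0.951, 0.0, 0.0]
ft_force: [0.2, 1.1, 3.1]
grip_width: 0.0106
grasp_force: 60.5
```

Run:
```python
from h import *
todo([.5007,-.3566,.25])
```

```text
tcp [ 0.5024 -0.3575  0.0507] clock 9.68 tool y at 53.86 tilt [ 0.0007 -0.0002]
shift mm tool [   1.8   -0.2 -199.3] units [ 0.009  -0.001  -0.9967]
```

>>> apply_moves(
  steps=[
    [[0, 0, -0.02], [0, 0, 0], 0],
    [[0, 0, -0.06], [0, 0, 0], 0],
    [[0, 0, -0.12], [0, 0, 0], 0],
    [[0, 0, -0.15], [0, 0, 0], 0],
    [[0, 0, -0.15], [0, 0, 0], 0],
    [[0, 0, -0.15], [0, 0, 0], 0],
    [[0, 0, -0.15], [0, 0, 0], 0],
    [[0, 0, -0.1], [0, 0, 0], 0],
  ],
)

```text
clock: 10.35
eef_pos: [0.502, -0.3578, 0.2327]
tool_rot: [0.31, 0.951, -0.0, 0.001]
ft_force: [-0.3, -0.9, -2.7]
grip_width: 0.0105
grasp_force: 59.8
```

>>> apply_moves(
  steps=[
    [[0, 0, -0.06], [0, 0, 0], 0],
    [[0, 0, 0], [0, 0, 0], 0],
    [[0, 0, 0], [0, 0, -0.01], 0],
    [[0, 0, 0], [0, 0, -0.02], 0],
    [[0, 0, 0], [0, 0, -0.03], 0],
    [[0, 0, 0], [0, 0, -0.02], 0],
    [[0, 0, 0], [0, 0, -0.01], 0],
    [[0, 0, 0], [0, 0, 0], 0],
  ],
)

```text
clock: 11.02
eef_pos: [0.5011, -0.357, 0.2398]
tool_rot: [0.173, 0.985, 0.001, -0.002]
ft_force: [-0.9, -0.1, -4.4]
grip_width: 0.0108
grasp_force: 59.8
```

Run:
```python
from h import *
shot("w6");o=bot.get_obs();print(o["ft_force"],o["grip_width"],o["grasp_force"]);todo([.5562,.1529,.26])
p,d,c=load("w6");P=cloud(d,c);hsv=cv2.cvtColor(p,cv2.COLOR_RGB2HSV)
T=R.from_quat(o["tool_rot"]).as_matrix();Q=(P-o["eef_pos"])@T  # tool frame
red=(hsv[...,1]>100)&((hsv[...,0]<14)|(hsv[...,0]>170))&(np.hypot(Q[...,0],Q[...,1])<.08)
dk=red&(Q[...,2]>.025)&(Q[...,2]<.05);q=Q[dk]
A=np.c_[q[:,:2],np.ones(len(q))];s=np.linalg.lstsq(A,q[:,2],rcond=None)[0];r=q[:,2]-A@s;A=A[abs(r)<.004];s=np.linalg.lstsq(A,q[abs(r)<.004,2],rcond=None)[0]
print("disc plane slopes(tool x,y), z",s,len(A))
m=(red&(Q[...,2]<.06)).astype(np.uint8);ct=max(cv2.findContours(m,0,1)[0],key=len).reshape(-1,2)
# disc outer edge cast on plane of disc middle (tool z = s2+.004)
zw=o["eef_pos"][2]-(s[2]+.003);w=(plane(ct,c,zw)-o["eef_pos"])@T
def circ(q):
    A=np.c_[2*q[:,:2],np.ones(len(q))];s=np.linalg.lstsq(A,(q[:,:2]**2).sum(1),rcond=None)[0];return s[:2],np.sqrt(s[2]+s[0]**2+s[1]**2)
w=w[w[:,0]>-.01]
for _ in range(6):
    cc,rr=circ(w);e=abs(np.hypot(*(w[:,:2]-cc).T)-rr);w=w[e<max(.0015,2*np.median(e))]
print("disc centre in tool",cc,rr,len(w))
b=Q[red&(Q[...,2]<.012)&(Q[...,2]>-.02)&(abs(Q[...,1])<.02)];v=np.linalg.svd(b[:,:2]-b[:,:2].mean(0))[2][0]
print("bar",b.mean(0),np.percentile(b,[1,99],axis=0),"angle to tool x",np.degrees(np.arctan(v[1]/v[0])))
```

```text
[ 0.5011 -0.357   0.2398] vel 0.0451
[ 0.01041103 -0.18688038 -3.4215989 ] 0.010479611300434268 59.768401980400085
tcp [ 0.5012 -0.3571  0.2401] clock 11.07 tool y at 70.0 tilt [-0.0035  0.0022]
shift mm tool [122.8 498.  -19. ] units [ 0.6138  2.4902 -0.0951]
disc plane slopes(tool x,y), z [ 0.00404604 -0.00295202  0.0358348 ] 20475
disc centre in tool [ 0.002659  -0.0005377] 0.05127916470690687 237
bar [ 0.00743961 -0.0011699  -0.00197074] [[-0.0306668  -0.0186844  -0.01574294]
 [ 0.03697849  0.01715225  0.01043505]] angle to tool x 0.020876637896141196
```

View pics/w6.png

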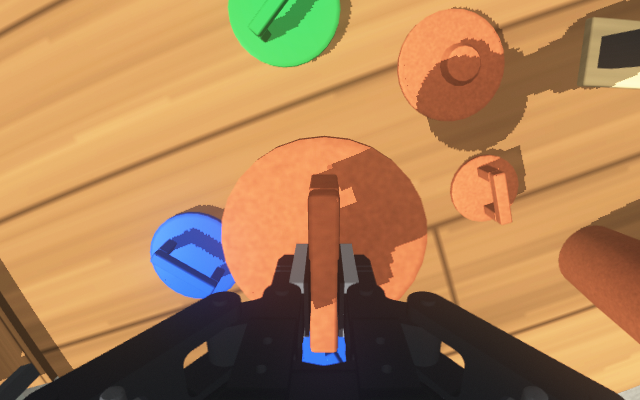

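The lid is held level and centred, with its disc centre at about (+2.6, -0.4) mm in tool axes. The lower blue lid is only visible underneath. I carry it to a pose short of the jar and look at the mouth again.

>>> apply_moves(
  steps=[
    [[0.02, 0.06, -0.05], [0, 0, 0], 0],
    [[0.0435, 0.1365, -0.05], [0, 0, 0], 0],
    [[0.0435, 0.1365, 0], [0, 0, 0], 0],
    [[0.0435, 0.1365, 0], [0, 0, 0], 0],
    [[0.0435, 0.1365, 0], [0, 0, 0], 0],
    [[0.0435, 0.1365, 0], [0, 0, 0], 0],
    [[0.0435, 0.1365, 0], [0, 0, 0], 0],
    [[0.0435, 0.1365, 0], [0, 0, 0], 0],
  ],
)

```text
clock: 11.73
eef_pos: [0.5098, -0.1425, 0.2623]
tool_rot: [0.174, 0.985, 0.0, -0.0]
ft_force: [0.5, 0.3, -4.3]
grip_width: 0.0108
grasp_force: 59.8
```

>>> apply_moves(
  steps=[
    [[0.0435, 0.1365, 0], [0, 0, 0], 0],
    [[0.0435, 0.1365, 0], [0, 0, 0], 0],
    [[0.0435, 0.1365, 0], [0, 0, 0], 0],
    [[0.0435, 0.1365, 0], [0, 0, 0], 0],
    [[0.0435, 0.1365, 0], [0, 0, 0], 0],
    [[0.0435, 0.1365, 0], [0, 0, 0], 0],
    [[0.0165, 0.0565, 0], [0, 0, 0], 0],
    [[0, 0, 0], [0, 0, 0], 0],
  ],
)

```text
clock: 12.4
eef_pos: [0.5175, 0.0421, 0.2623]
tool_rot: [0.171, 0.985, 0.0, -0.0]
ft_force: [-0.0, -0.5, -3.1]
grip_width: 0.0109
grasp_force: 59.8
```

>>> apply_moves(
  steps=[
    [[0, 0, 0], [0, 0, 0], 0],
    [[0, 0, 0], [0, 0, 0], 0],
    [[0, 0, 0], [0, 0, 0], 0],
    [[0, 0, 0], [0, 0, 0], 0],
    [[0, 0, 0], [0, 0, 0], 0],
    [[0, 0, 0], [0, 0, 0], 0],
    [[0, 0, 0], [0, 0, 0], 0],
    [[0, 0, 0], [0, 0, 0], 0],
  ],
)

```text
clock: 13.07
eef_pos: [0.518, 0.0388, 0.2623]
tool_rot: [0.173, 0.985, -0.0, -0.0]
ft_force: [-0.3, -0.5, -4.4]
grip_width: 0.0107
grasp_force: 59.8
```

```bash
cat > rim.py <<'E'
from h import *
import sys
shot(sys.argv[1]);o=bot.get_obs();p,d,c=load(sys.argv[1]);P=cloud(d,c);hsv=cv2.cvtColor(p,cv2.COLOR_RGB2HSV);x,y,z=P[...,0],P[...,1],P[...,2]
T=R.from_quat(o["tool_rot"]).as_matrix()
def circ(q):
    A=np.c_[2*q[:,:2],np.ones(len(q))];s=np.linalg.lstsq(A,(q[:,:2]**2).sum(1),rcond=None)[0];return s[:2],np.sqrt(s[2]+s[0]**2+s[1]**2)
red=(hsv[...,1]>100)&((hsv[...,0]<14)|(hsv[...,0]>170))
q=P[red&(np.hypot(x-.556,y-.153)<.06)&(z>.1065)&(z<.114)]
for _ in range(5):
    cc,r=circ(q);e=abs(np.hypot(*(q[:,:2]-cc).T)-r);q=q[e<max(.0035,2*np.median(e))]
print("rim world",cc,r,len(q),np.median(q[:,2]));mo=np.r_[cc,.11]
g=P[(hsv[...,1]<80)&(z>.138)&(z<.158)&(y>.19)&(y<.27)]
if len(g): print("keeper",np.median(g,0))
br=P[(hsv[...,1]<50)&(hsv[...,2]>140)&(z>.12)&(z<.145)&(abs(x-.5)<.08)&(y<.12)&(y>-.15)]
if len(br)>20: print("bolt tip y rel",np.percentile((br[:,:2]-cc)@[.343,.939],99))
lid=np.array([.0026,-.0004,.035])  # lid axis in tool axes
tgt=mo-T@[lid[0],lid[1],0]; tgt[2]=.118+.035
todo(tgt);print("tgt",tgt,o["ft_force"].round(1),o["grip_width"].round(4))
E
python3 rim.py w7
```

```text
[0.518  0.0388 0.2623] vel 0.0044
rim world [0.55673165 0.15275516] 0.04267266823580332 2043 0.10877564054572575
keeper [0.58141761 0.22375489 0.1467774 ]
bolt tip y rel -0.19024456838681883
tcp [0.518  0.0389 0.2623] clock 13.12 tool y at 70.03 tilt [-0.  0.]
shift mm tool [-1.000e-01  1.207e+02  1.093e+02] units [-0.0007  0.6033  0.5465]Traceback (most recent call last):
  File "rim.py", line 18, in <module>
    todo(tgt);print("tgt",tgt,o["ft_force"].round(1),o["grip_width"].round(4))
                                                     ^^^^^^^^^^^^^^^^^^^^^
AttributeError: 'float' object has no attribute 'round'
```

View pics/w7.png

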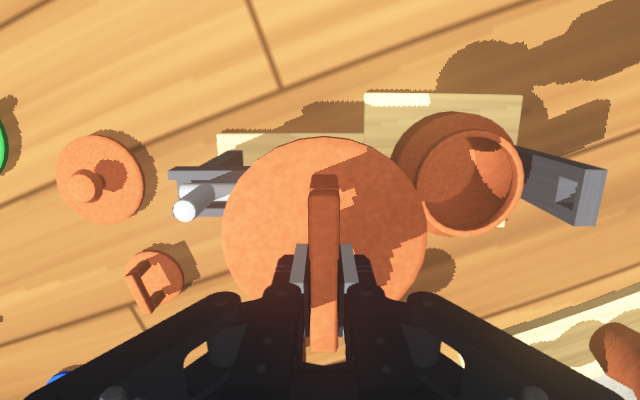

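The bolt is visibly drawn back, with its knob at (186,210). The mouth, refitted at (0.5567, 0.1528), is clear. I move over it and descend.

>>> apply_moves(
  steps=[
    [[0, 0.05, 0], [0, 0, 0], 0],
    [[0, 0.1, 0], [0, 0, 0], 0],
    [[0, 0.12, 0], [0, 0, 0], 0],
    [[0, 0.12, 0], [0, 0, 0], 0],
    [[0, 0.1, 0], [0, 0, 0], 0],
    [[0, 0.07, 0], [0, 0, 0], 0],
    [[0, 0.043, 0.03], [0, 0, 0], 0],
    [[0, 0, 0.06], [0, 0, 0], 0],
  ],
)

```text
clock: 13.78
eef_pos: [0.5605, 0.1548, 0.2451]
tool_rot: [0.172, 0.985, 0.001, 0.002]
ft_force: [1.5, 0.2, -3.5]
grip_width: 0.0108
grasp_force: 59.8
```

>>> apply_moves(
  steps=[
    [[0, 0, 0.08], [0, 0, 0], 0],
    [[0, 0, 0.08], [0, 0, 0], 0],
    [[0, 0, 0.08], [0, 0, 0], 0],
    [[0, 0, 0.06], [0, 0, 0], 0],
    [[0, 0, 0.04], [0, 0, 0], 0],
    [[0, 0, 0], [0, 0, 0], 0],
    [[0, 0, 0], [0, 0, 0], 0],
    [[0, 0, 0], [0, 0, 0], 0],
  ],
)

```text
clock: 14.45
eef_pos: [0.5597, 0.1525, 0.1772]
tool_rot: [0.173, 0.985, 0.0, 0.001]
ft_force: [-0.1, 0.4, -3.0]
grip_width: 0.0109
grasp_force: 59.7
```

```bash
sed -i 's/\.round(4))$/)/;s/o\["grip_width"\]\.round(4)/o["grip_width"]/' rim.py
python3 - <<'E'
from h import *
o=bot.get_obs();T=R.from_quat(o["tool_rot"]).as_matrix();m=np.array([.5567,.1528,.11]);t=m-T@[.0026,-.0004,0];t[2]=.153;todo(t);print(o["ft_force"])
E
```

```text
tcp [0.5597 0.1525 0.1772] clock 14.45 tool y at 70.04 tilt [0.0015 0.0003]
shift mm tool [ 0.3 -0.3 24.2] units [ 0.0017 -0.0017  0.1208]
[-0.06713918  0.41387513 -3.00649782]
```

>>> apply_moves(
  steps=[
    [[0, 0, 0.02], [0, 0, 0], 0],
    [[0, 0, 0.02], [0, 0, 0], 0],
    [[0, 0, 0.015], [0, 0, 0], 0],
    [[0, 0, 0.015], [0, 0, 0], 0],
    [[0, 0, 0.01], [0, 0, 0], 0],
    [[0, 0, 0.01], [0, 0, 0], 0],
    [[0, 0, 0.005], [0, 0, 0], 0],
    [[0, 0, 0], [0, 0, 0], 0],
  ],
)

```text
clock: 15.12
eef_pos: [0.5589, 0.1524, 0.157]
tool_rot: [0.173, 0.985, -0.0, -0.0]
ft_force: [-0.2, -0.5, -4.6]
grip_width: 0.0104
grasp_force: 59.8
```

>>> apply_moves(
  steps=[
    [[0, 0, 0.005], [0, 0, 0], 0],
    [[0, 0, 0.005], [0, 0, 0], 0],
    [[0, 0, 0.005], [0, 0, 0], 0],
    [[0, 0, 0], [0, 0, 0], 0],
    [[0, 0, 0.004], [0, 0, 0], 0],
    [[0, 0, 0], [0, 0, 0], 0],
    [[0, 0, 0], [0, 0, 0], 0],
    [[0, 0, 0], [0, 0, 0], 0],
  ],
)

```text
clock: 15.78
eef_pos: [0.5591, 0.1524, 0.1535]
tool_rot: [0.173, 0.985, 0.0, 0.0]
ft_force: [0.7, 0.6, -3.0]
grip_width: 0.0109
grasp_force: 59.8
```

>>> apply_moves(
  steps=[
    [[0, 0, 0.003], [0, 0, 0], 0],
    [[0, 0, 0], [0, 0, 0], 0],
    [[0, 0, 0.003], [0, 0, 0], 0],
    [[0, 0, 0], [0, 0, 0], 0],
    [[0, 0, 0.003], [0, 0, 0], 0],
    [[0, 0, 0], [0, 0, 0], 0],
    [[0, 0, 0], [0, 0, 0], 0],
    [[0, 0, 0], [0, 0, 0], 0],
  ],
)

```text
clock: 16.45
eef_pos: [0.5592, 0.1525, 0.1525]
tool_rot: [0.173, 0.985, 0.0, 0.0]
ft_force: [-2.9, -0.8, 4.5]
grip_width: 0.0106
grasp_force: 60.9
```

Contact came at TCP z = 0.1525, against 0.1527 expected, so the lid is fully seated. I release and rise.

>>> apply_moves(
  steps=[
    [[0, 0, 0], [0, 0, 0], 0.25],
    [[0, 0, 0], [0, 0, 0], 0.35],
    [[0, 0, 0], [0, 0, 0], 0.45],
    [[0, 0, 0], [0, 0, 0], 0.45],
    [[0, 0, 0], [0, 0, 0], 0.45],
    [[0, 0, -0.05], [0, 0, 0], 0.45],
    [[0, 0, -0.15], [0, 0, 0], 0.45],
    [[0, 0, -0.15], [0, 0, 0], 0.45],
  ],
)

```text
clock: 17.12
eef_pos: [0.558, 0.1521, 0.2215]
tool_rot: [0.173, 0.985, -0.001, -0.002]
ft_force: [0.7, 0.0, 0.2]
grip_width: 0.0383
grasp_force: 0.0
```

>>> apply_moves(
  steps=[
    [[0, -0.1, -0.1], [0, 0, 0], 0.8],
    [[0, -0.15, 0], [0, 0, 0], 0.8],
    [[0, -0.15, 0], [0, 0, 0], 0.8],
    [[0, -0.15, 0], [0, 0, 0], 0.8],
    [[0, -0.1, 0], [0, 0, 0], 0.8],
    [[0, 0, 0], [0, 0, 0], 0.8],
    [[0, 0, 0], [0, 0, 0], 0.8],
    [[0, 0, 0], [0, 0, 0], 0.8],
  ],
)

```text
clock: 17.78
eef_pos: [0.5152, 0.0306, 0.2424]
tool_rot: [0.173, 0.985, 0.0, 0.001]
ft_force: [-0.2, 0.5, 1.0]
grip_width: 0.0679
grasp_force: 0.0
```

Run:
```python
from h import *
shot("w8");p,d,c=load("w8");P=cloud(d,c);hsv=cv2.cvtColor(p,cv2.COLOR_RGB2HSV);x,y,z=P[...,0],P[...,1],P[...,2]
dv=np.array([np.cos(np.radians(69.95)),np.sin(np.radians(69.95))]);nv=np.array([-dv[1],dv[0]]);mo=np.array([.5567,.1528])
red=(hsv[...,1]>100)&((hsv[...,0]<14)|(hsv[...,0]>170))&(np.hypot(x-mo[0],y-mo[1])<.07)
q=P[red&(z>.110)&(z<.124)];A=np.c_[q[:,:2]-mo,np.ones(len(q))]
for _ in range(3):
    s=np.linalg.lstsq(A,q[:,2],rcond=None)[0];r=abs(q[:,2]-A@s);q=q[r<.003];A=A[r<.003]
print("disc slopes",s[:2],"top z",s[2],len(q))
b=P[red&(z>.148)&(z<.165)];m=b[:,:2].mean(0);v=np.linalg.svd(b[:,:2]-m)[2][0];t=(b[:,:2]-m)@v
mid=m+v*np.percentile(t,[1,99]).mean();print("bar ang",np.degrees(np.arctan(v[1]/v[0])),"mid rel mouth (along,across)",(mid-mo)@dv,(mid-mo)@nv,"z",np.median(b[:,2]))
br=P[(hsv[...,1]<50)&(hsv[...,2]>140)&(z>.172)&(z<.19)&(abs(x-.485)<.05)&(abs(y+.045)<.05)];k=np.median(br,0)
print("knob",len(br),k,(k[:2]-mo)@dv,(k[:2]-mo)@nv)
todo([k[0],k[1],.167])
```

```text
[0.5152 0.0306 0.2424] vel 0.0172
disc slopes [ 0.00327596 -0.00100002] top z 0.11689863860350656 10608
bar ang -20.06974762365103 mid rel mouth (along,across) -0.002051446509602302 5.0039635555857765e-05 z 0.15463424849590862
knob 454 [ 0.48477355 -0.04407859  0.17814506] -0.20960579508896243 6.939300649276061e-05
tcp [0.5153 0.0309 0.2421] clock 17.83 tool y at 70.1 tilt [0.0009 0.0004]
shift mm tool [  3.2 -81.   75. ] units [ 0.016  -0.4049  0.3752]
```

View pics/w8.png

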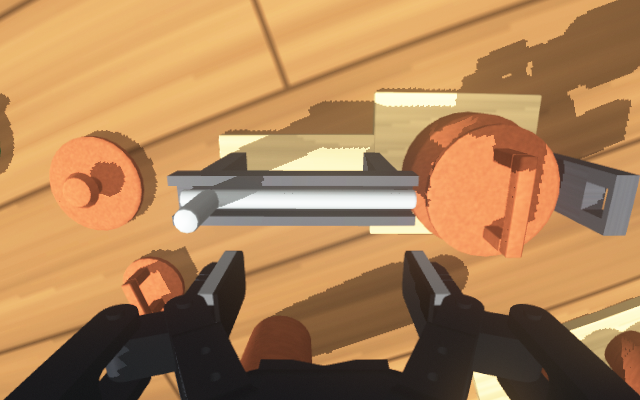

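The lid sits level (slopes at most 0.3%), its bar square across the bolt line with the top at about 155 mm. The knob at (186,220) is fully back. I return to the knob.

>>> apply_moves(
  steps=[
    [[0.008, -0.06, 0], [0, 0, 0], 0.9],
    [[0.008, -0.1, 0], [0, 0, 0], 0.9],
    [[0, -0.12, 0], [0, 0, 0], 0.9],
    [[0, -0.1, 0], [0, 0, 0], 0.9],
    [[0, -0.028, 0.04], [0, 0, 0], 0.9],
    [[0, 0, 0.1], [0, 0, 0], 0.9],
    [[0, 0, 0.12], [0, 0, 0], 0.9],
    [[0, 0, 0.08], [0, 0, 0], 0.9],
  ],
)

```text
clock: 18.5
eef_pos: [0.4831, -0.045, 0.1716]
tool_rot: [0.173, 0.985, 0.0, -0.001]
ft_force: [-0.6, -0.0, -0.4]
grip_width: 0.0767
grasp_force: 0.0
```

>>> apply_moves(
  steps=[
    [[0, 0, 0.025], [0, 0, 0], 0.9],
    [[0, 0, 0], [0, 0, 0], 0.5],
    [[0, 0, 0], [0, 0, 0], 0],
    [[0, 0, 0], [0, 0, 0], 0],
    [[0, 0, 0], [0, 0, 0], 0],
    [[0, 0, 0], [0, 0, 0], 0],
    [[0, 0, 0], [0, 0, 0], 0],
    [[0, 0, 0], [0, 0, 0], 0],
  ],
)

```text
clock: 19.17
eef_pos: [0.4852, -0.0442, 0.17]
tool_rot: [0.173, 0.985, 0.002, 0.001]
ft_force: [0.7, 5.7, 3.8]
grip_width: 0.014
grasp_force: 58.6
```

>>> apply_moves(
  steps=[
    [[0, 0, 0], [0, 0, 0], 0],
    [[0, 0, 0], [0, 0, 0], 0],
    [[0, 0, 0], [0, 0, 0], 0],
    [[0, 0, 0], [0, 0, 0], 0],
    [[0, 0.02, 0], [0, 0, 0], 0],
    [[0, 0.03, 0], [0, 0, 0], 0],
    [[0, 0.03, 0], [0, 0, 0], 0],
    [[0, 0.03, 0], [0, 0, 0], 0],
  ],
)

```text
clock: 19.83
eef_pos: [0.4919, -0.0258, 0.17]
tool_rot: [0.174, 0.985, -0.001, 0.001]
ft_force: [-2.0, -1.9, 6.7]
grip_width: 0.014
grasp_force: 59.0
```

>>> apply_moves(
  steps=[
    [[0, 0.04, 0], [0, 0, 0], 0],
    [[0, 0.05, 0], [0, 0, 0], 0],
    [[0, 0.05, 0], [0, 0, 0], 0],
    [[0, 0.05, 0], [0, 0, 0], 0],
    [[0, 0.05, 0], [0, 0, 0], 0],
    [[0, 0.05, 0], [0, 0, 0], 0],
    [[0, 0.05, 0], [0, 0, 0], 0],
    [[0, 0.05, 0], [0, 0, 0], 0],
  ],
)

```text
clock: 20.5
eef_pos: [0.5187, 0.0477, 0.17]
tool_rot: [0.174, 0.985, -0.001, 0.001]
ft_force: [-1.2, -2.8, 6.5]
grip_width: 0.0141
grasp_force: 58.9
```

>>> apply_moves(
  steps=[
    [[0, 0.04, 0], [0, 0, 0], 0],
    [[0, 0.04, 0], [0, 0, 0], 0],
    [[0, 0.03, 0], [0, 0, 0], 0],
    [[0, 0.03, 0], [0, 0, 0], 0],
    [[0, 0.02, 0], [0, 0, 0], 0],
    [[0, 0.02, 0], [0, 0, 0], 0],
    [[0, 0, 0], [0, 0, 0], 0],
    [[0, 0, 0], [0, 0, 0], 0],
  ],
)

```text
clock: 21.17
eef_pos: [0.5313, 0.0823, 0.17]
tool_rot: [0.173, 0.985, -0.0, 0.001]
ft_force: [-0.6, 0.0, 4.9]
grip_width: 0.0136
grasp_force: 58.8
```

Run:
```python
from h import *
dv=np.array([np.cos(np.radians(69.95)),np.sin(np.radians(69.95))]);o=bot.get_obs()
print("moved from back stop",(o["eef_pos"][:2]-[.4849,-.0445])@dv,o["ft_force"]@np.r_[dv,0])
todo([.4849+.14*dv[0],-.0445+.14*dv[1],.17])
```

```text
moved from back stop 0.13500067827075204 -0.18157651380961112
tcp [0.5313 0.0823 0.17  ] clock 21.17 tool y at 70.05 tilt [ 0.0028 -0.001 ]
shift mm tool [0.1 5.  0. ] units [0.0004 0.025  0.0001]
```

>>> apply_moves(
  steps=[
    [[0, 0.008, 0], [0, 0, 0], 0],
    [[0, 0.008, 0], [0, 0, 0], 0],
    [[0, 0.008, 0], [0, 0, 0], 0],
    [[0, 0.008, 0], [0, 0, 0], 0],
    [[0, 0.008, 0], [0, 0, 0], 0],
    [[0, 0, 0], [0, 0, 0], 0],
    [[0, 0, 0], [0, 0, 0], 0],
    [[0, 0, 0], [0, 0, 0], 0],
  ],
)

```text
clock: 21.83
eef_pos: [0.5331, 0.0875, 0.17]
tool_rot: [0.174, 0.985, -0.003, 0.001]
ft_force: [-3.3, -6.0, 7.2]
grip_width: 0.014
grasp_force: 59.1
```

>>> apply_moves(
  steps=[
    [[0, 0.008, 0], [0, 0, 0], 0],
    [[0, 0.008, 0], [0, 0, 0], 0],
    [[0, 0, 0], [0, 0, 0], 0],
    [[0, 0, 0], [0, 0, 0], 0],
    [[0, 0, 0], [0, 0, 0], 0],
    [[0, 0, 0], [0, 0, 0], 0],
    [[0, 0, 0], [0, 0, 0], 0],
    [[0, 0, 0], [0, 0, 0], 0],
  ],
)

```text
clock: 22.5
eef_pos: [0.5332, 0.0877, 0.17]
tool_rot: [0.175, 0.985, -0.005, 0.001]
ft_force: [-5.3, -13.7, 10.6]
grip_width: 0.0139
grasp_force: 59.7
```

Run:
```python
from h import *
dv=np.array([np.cos(np.radians(69.95)),np.sin(np.radians(69.95))]);o=bot.get_obs()
print("moved from back stop",(o["eef_pos"][:2]-[.4849,-.0445])@dv,o["ft_force"]@np.r_[dv,0])
```

```text
moved from back stop 0.1407290685938909 -14.675562353188711
```

The bolt is home: 140.7 mm of travel and hard against the stop at 15 N. I relieve the push, release and retreat.

>>> apply_moves(
  steps=[
    [[0, -0.008, 0], [0, 0, 0], 0],
    [[0, -0.008, 0], [0, 0, 0], 0],
    [[0, 0, 0], [0, 0, 0], 0],
    [[0, 0, 0], [0, 0, 0], 0.45],
    [[0, 0, 0], [0, 0, 0], 0.45],
    [[0, 0, 0], [0, 0, 0], 0.45],
    [[0, 0, 0], [0, 0, 0], 0.45],
    [[0, 0, -0.06], [0, 0, 0], 0.45],
  ],
)

```text
clock: 23.17
eef_pos: [0.5313, 0.0899, 0.1783]
tool_rot: [0.173, 0.985, -0.001, -0.003]
ft_force: [-0.9, -0.4, -0.1]
grip_width: 0.0386
grasp_force: 0.0
```

>>> apply_moves(
  steps=[
    [[0, 0, -0.12], [0, 0, 0], 0.45],
    [[0, 0, -0.15], [0, 0, 0], 0.45],
    [[0, 0, -0.15], [0, 0, 0], 0.45],
    [[0, 0, -0.1], [0, 0, 0], 0.45],
    [[0, 0, -0.05], [0, 0, 0], 0.45],
    [[0, 0, 0], [0, 0, 0], 0.45],
    [[0, 0, 0], [0, 0, 0], 0.45],
    [[0, 0, 0], [0, 0, 0], 0.45],
  ],
)

```text
clock: 23.83
eef_pos: [0.5322, 0.0899, 0.2927]
tool_rot: [0.173, 0.985, -0.001, -0.002]
ft_force: [-0.2, -0.4, -0.7]
grip_width: 0.0385
grasp_force: 0.0
```

Run:
```python
from h import *
shot("w9");p,d,c=load("w9");P=cloud(d,c);hsv=cv2.cvtColor(p,cv2.COLOR_RGB2HSV);x,y,z=P[...,0],P[...,1],P[...,2]
dv=np.array([np.cos(np.radians(69.95)),np.sin(np.radians(69.95))]);nv=np.array([-dv[1],dv[0]]);mo=np.array([.5567,.1528])
br=P[(hsv[...,1]<50)&(hsv[...,2]>140)&(z>.172)&(z<.19)&(abs(x-.53)<.05)&(abs(y-.086)<.05)];k=np.median(br,0)
print("knob",len(br),k,(k[:2]-mo)@dv,(k[:2]-mo)@nv)
red=(hsv[...,1]>100)&((hsv[...,0]<14)|(hsv[...,0]>170))&(np.hypot(x-mo[0],y-mo[1])<.07)
q=P[red&(z>.110)&(z<.124)];A=np.c_[q[:,:2]-mo,np.ones(len(q))]
for _ in range(3):
    s=np.linalg.lstsq(A,q[:,2],rcond=None)[0];r=abs(q[:,2]-A@s);q=q[r<.003];A=A[r<.003]
print("disc",s,len(q),bot.get_obs()["grip_width"],bot.get_obs()["ft_force"])
```

```text
[0.5322 0.0899 0.2927] vel 0.0076
knob 337 [0.53237685 0.08657267 0.17793637] -0.07055249060576498 0.00014364061653557007
disc [ 0.00254633 -0.00246624  0.11698001] 6842 0.03844272755973659 [0.62075065 0.01865564 0.06282261]
```

View pics/w9.png

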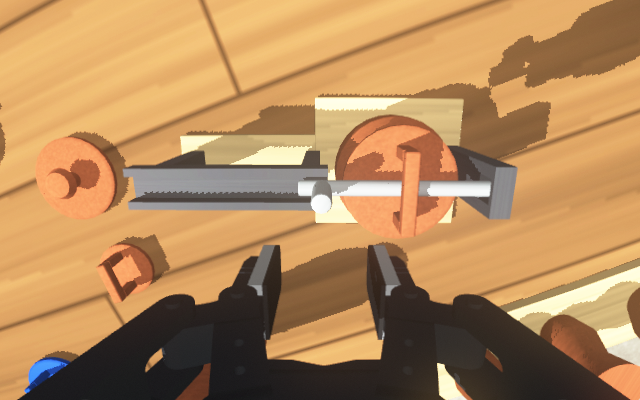

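The bolt passes under the bridge at (410,188) into the keeper at (495,188). The knob is at y_rel -70.6 mm (home is -71), the lid is level and the gripper is clear.

```bash
python3 -c "
from workcell import bot
print(bot.job_done())"
```

```text
the job is handed in; nothing more can be done
None
```

The jar is closed: I drew the bolt fully back, seated the large lid level on the jar, slid the bolt under the bridge fully home into its keeper, and handed the job in at about 24 s with the gripper open and clear of everything; no verdict came back.

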